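# Make up two harness connector kits

## Task

Make up two kits from the stock on the bench: the green terminal block and the silver round connector go in the blue tray, the orange terminal block and the red-capped tube in the yellow tray, one item to a compartment (either one), each standing upright with its underside on the compartment's floor. Draw the tube straight up out of its light stand so that the stand stays upright in its place, and leave the grey terminal block and the small blue gland where they are.

Things in the scene. Friction and masses are not known exactly. Their poses are not given: they have to be found in the camera images.
- blue_tray: blue kit tray fixed to the bench, 88 mm (its x) by 173 mm (its y) outside; floor 4 mm thick, walls 14 mm high above the bench. Two compartments, each 80 x 80 mm inside, centred at y = +42 mm and y = -42 mm in the tray's frame, with a 5 mm wall between. A small tab marks the middle of the -x long side. Origin: centre of the underside, at bench height
- yellow_tray: yellow kit tray fixed to the bench, 88 mm (its x) by 173 mm (its y) outside; floor 4 mm thick, walls 14 mm high above the bench. Two compartments, each 80 x 80 mm inside, centred at y = +42 mm and y = -42 mm in the tray's frame, with a 5 mm wall between. A small tab marks the middle of the -x long side. Origin: centre of the underside, at bench height
- green_block: green terminal block, a box 50 mm long (its x axis) by 22 mm wide (y) by 34 mm high (z), 45 g, with four steel screws in a row on its top. Origin: centre of the underside. Standing loose on the bench
- orange_block: orange terminal block, a box 50 mm long (its x axis) by 22 mm wide (y) by 34 mm high (z), 45 g, with four steel screws in a row on its top. Origin: centre of the underside. Standing loose on the bench
- grey_block: grey terminal block, a box 50 mm long (its x axis) by 22 mm wide (y) by 34 mm high (z), 45 g, with four steel screws in a row on its top. Origin: centre of the underside. Standing loose on the bench. Belongs to neither kit
- connector: silver round metal connector standing upright: lower 12 mm is 36 mm in diameter, above that 32 mm in diameter, 40 mm high, black face with brass pins on top, 80 g. Origin: centre of the underside, z up
- gland: bright blue plastic cable gland standing upright: round, 34 mm diameter at the foot (hexagon above it), 28 mm at the top, 36 mm high, 30 g, black opening on top. Origin: centre of the underside. Belongs to neither kit
- stand: white lightweight stand (50 g), loose on the bench: square base 56 x 56 x 6 mm with a round upright socket, outside diameter 35 mm, bore 27 mm, whose rim is 40 mm above the bench. It holds the tube. Origin: centre of the underside, z along the socket
- tube: tan tube of crimp pins with a red cap and a white band, a cylinder 24 mm in diameter and 70 mm long, 35 g, with a flat foot on which it can stand. At the start it stands loosely in the stand's socket, foot 6 mm above the bench, its top 36 mm standing out of the socket. Origin: centre of the foot, z along its length up to the cap
Mind the look-alikes: they are no part of the job. Of the things shaped like the connector, the silver one is meant.

How it is judged:
By the outcome, as a careful person would: the job done as asked, in the order asked, and still so for the second after the job is handed in, with the robot touching nothing.
It also fails if it takes over 109 s, if anything falls off the work surface, if the arm or the gripper's body presses on something with over 40 N, if the wrist force passes 120 N, or if a joint passes its speed limit or range.

## Robot

A 7-joint arm with a two-finger parallel gripper is mounted at the origin on the work surface. World frame = base frame: x ahead of the robot, y to its left, z up, the work surface at z = 0. Lengths are in m, angles in rad, forces in N, time in s.
With the tool pointing down it reaches from about 0.425 to 0.925 m from the base axis. Payload 6.8 kg.
Tool frame: the origin (TCP) lies midway between the tips of the shut fingers; the grasp point (between the pads) lies 19 mm behind it; z points along the fingers, y is the line along which they close (so a half turn about z gives the same grasp; the last joint's range is limited). The gripper opens to 85 mm and grips with 20 to 120 N. Pads are 22 mm wide; open, the fingers measure 114 mm over their backs; the gripper's body (76 mm by 85 mm) begins 54 mm behind the grasp point. The pads swing forward as they close: fully open they stand 13 mm farther back than shut.
Start: joints at [1.241, 0.477, 0.022, 1.555, -0.011, 1.109, -0.083], TCP at [0.148, -0.658, 0.201] pointing down, gripper open.
Joint ranges: [-2.96, 2.96], [-0.34, 2.1], [-1.41, 1.46], [0.24, 2.44], [-1.37, 4.51], [0.17, 1.92], [-2.96, 2.96]. Speed limits (rad/s): [2.39, 2.39, 3.14, 3.14, 3.14, 3.14, 3.14].

## Interface

Orientations are given as a rotation vector (axis times angle).
In Python, from bench import status, vision, r gives the robot as it stands. The module is installed in compiled form; this text tells all that it offers.
- The arm moves only by the shell command python3 -m handwheel 'ROWS' [OPENING] [FORCE]. ROWS is JSON, a list of rows, each an object with "dp": the shift along the tool's x, y, z in m, a list of three; "delta_rot": the turn, a rotation vector about the tool's x, y, z in rad, a list of three. In form: [{"dp": [x, y, z], "delta_rot": [rx, ry, rz]}, ...]. A call has 1 to 12 rows; each row is the pose to reach, as a shift and turn from the pose commanded when the call began, along the tool's axes at that moment; what a row does not reach only later rows make up. A row lasts 1/8 s, in which the tool goes at most 62.5 mm and 10.7 degrees, less where a joint would pass 70% of its speed; a pose out of reach is approached as far as the arm can. A call with a gripper value outside its range is refused whole. OPENING is the opening, from 0 (shut) to 1 (fully open), set as the call begins (- or left out, the last holds). The fingers move at their own pace and stop on an object; FORCE is the grip in N (left out, the last holds). Time passes only in rows, so rows that repeat a pose let the fingers close. It gives the time, the measured TCP pose, the force, the opening and the grip force at its end, in the units of the state.
- status.get_obs(): the state, without advancing time (a new reading comes with each control period).
- vision.grab_frame(name): name is "scene" or "top"; returns a dict with "img" (480x640x3 uint8, blue, green, red), "fovy" (degrees; the focal length in pixels is half the picture's height over the tangent of half this angle, whatever the lens; pixels are square), "cx", "cy" (the principal point, pixels), "distortion" ([k1, k2, p1, p2, k3] as OpenCV has them; the pictures are not rectified), "world_from_camera" (4x4, takes a point from camera to world coordinates). Camera axes: x right, y up, looking along -z (the intrinsics and any distortion apply to the point x, -y, -z); pixel columns grow to the right and rows downward; lengths in m; the calibration is good to about 2 mm. A picture is of the moment at which its call begins. There is no depth.
- r.hand_in(): hands the job in; it is judged then, once.
The state is a dict: "clock": time; "joints": joint angles; "qvel": joint speeds; "tau": joint torques, N m; "tcp_pos": TCP position; "orientation": TCP orientation; "contact_force": force on the tool from outside, world axes, zero at the start; "moment": the same for the moment, N m; "grip_width": finger opening in m; "gripper_force": force on a finger pad.
Only numpy, scipy, OpenCV 4.12 (cv2) and the standard library are available. Lean on these libraries where they do the work, as an engineer would, in place of code of your own. Each camera call takes 0.05 s, during which the arm holds its last target. There are 200 camera calls.

## Working session

There is one attempt and no reset: what is moved stays moved. The work goes in short steps, Python scripts to look and compute and a shell command to move; the robot and the scene stay as the last step left them, time stands still between calls to the robot, and variables do not carry over. Pictures are saved under pics/ and viewed, at most 14 in all, crops included, and the job is handed in when it is done.

```bash
mkdir -p pics; python3 - <<'E'
from bench import status,vision
import cv2,numpy as np
o=status.get_obs();print({k:np.round(v,3) for k,v in o.items()})
for n in("scene","top"):
    f=vision.grab_frame(n);cv2.imwrite(f"pics/{n}0.png",f["img"]);print(n,f["fovy"],f["cx"],f["cy"],f["distortion"]);print(np.round(f["world_from_camera"],4))
E
```

```text
{'clock': np.float64(0.0), 'joints': array([ 1.241,  0.478,  0.022,  1.556, -0.011,  1.109, -0.083]), 'qvel': array([-0.   ,  0.001, -0.001,  0.002,  0.001,  0.001, -0.001]), 'tau': array([-1.0000e-03, -5.9645e+01,  1.6080e+00, -2.8120e+01,  1.2000e-02,
        9.0000e-03, -0.0000e+00]), 'tcp_pos': array([ 0.148, -0.658,  0.2  ]), 'orientation': array([-3.121e+00, -3.470e-01,  1.000e-03]), 'contact_force': array([ 0.002, -0.077,  1.208]), 'moment': array([-0.044,  0.033, -0.065]), 'gripper_force': np.float64(0.0), 'grip_width': np.float64(0.085)}
scene 51.82703896699797 317.120284692336 237.04736181364987 [0.02025029 0.         0.         0.         0.        ]
[[ 0.4843 -0.4873  0.7267  1.2551]
 [ 0.8748  0.2581 -0.41   -0.3826]
 [ 0.0122  0.8342  0.5513  0.581 ]
 [ 0.      0.      0.      1.    ]]
top 47.896023256587924 307.19595647440093 226.49419056415772 [-0.02720436  0.          0.          0.          0.        ]
[[ 9.0000e-03  9.8340e-01 -1.8100e-01  3.3650e-01]
 [-1.0000e+00  9.0000e-03 -8.0000e-04  1.5000e-03]
 [ 8.0000e-04  1.8100e-01  9.8350e-01  1.2417e+00]
 [ 0.0000e+00  0.0000e+00  0.0000e+00  1.0000e+00]]
```

View pics/scene0.png

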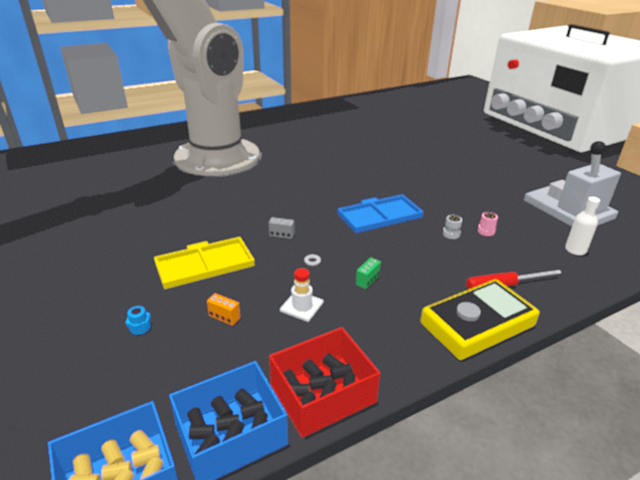

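View pics/top0.png

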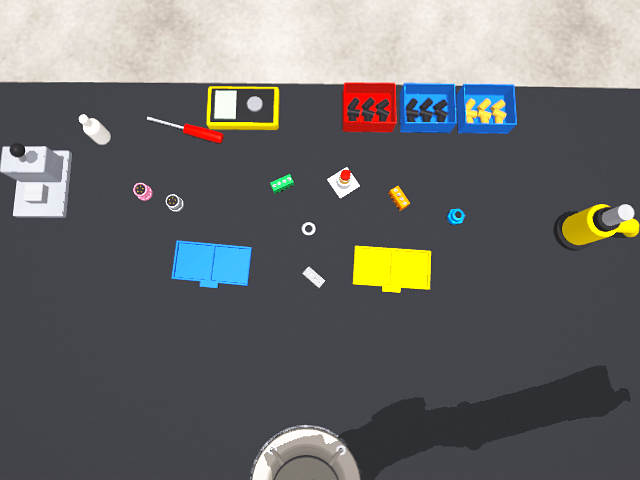

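Candidates by pixel in the top picture:
- **Connector:** silver (174,202) against the pink look-alike (142,190).
- **Blocks:** green (282,183), orange (399,197), grey (313,277).
- **Tube:** red cap at (345,175), against the red screwdriver (200,132) and the red bin.
- **Trays:** blue (212,264) and yellow (392,268), against the bins at the back.

Next I fit the known shapes to the silhouettes in both views.

```bash
cat > h.py <<'E'
import cv2,numpy as np
from scipy.optimize import minimize
from bench import vision,status
def grab(): return {n:vision.grab_frame(n) for n in("scene","top")}
def proj(f,P):
    T=np.linalg.inv(f["world_from_camera"]);p=np.asarray(P,float)@T[:3,:3].T+T[:3,3];p=p*[1,-1,-1]
    F=240/np.tan(np.radians(f["fovy"]/2));K=np.array([[F,0,f["cx"]],[0,F,f["cy"]],[0,0,1]])
    return cv2.projectPoints(p,np.zeros(3),np.zeros(3),K,np.array(f["distortion"],float))[0][:,0]
def unproj(f,uv,z):
    F=240/np.tan(np.radians(f["fovy"]/2));K=np.array([[F,0,f["cx"]],[0,F,f["cy"]],[0,0,1]])
    a=cv2.undistortPoints(np.array([[uv]],float),K,np.array(f["distortion"],float))[0,0]
    W=f["world_from_camera"];d=W[:3,:3]@[a[0],-a[1],-1];return W[:3,3]+d*(z-W[2,3])/d[2]
def box(a,b,z0,z1): return np.array([[x,y,z] for x in(-a/2,a/2) for y in(-b/2,b/2) for z in(z0,z1)])
def cyl(d,z0,z1): t=np.linspace(0,2*np.pi,24,endpoint=False);return np.array([[d/2*np.cos(u),d/2*np.sin(u),z] for u in t for z in(z0,z1)])
BL=[box(.05,.022,0,.034)];TR=[box(.088,.173,0,.014)]
CO=[cyl(.036,0,.012),cyl(.032,0,.04)];ST=[box(.056,.056,0,.006),cyl(.035,0,.04),cyl(.024,0,.076)];GL=[cyl(.034,0,.012),cyl(.028,0,.036)];TU=[cyl(.024,0,.07)]
def mask(f,seed,fn,R):
    hsv=cv2.cvtColor(f["img"],cv2.COLOR_BGR2HSV).astype(int);m=fn(*np.moveaxis(hsv,2,0)).astype(np.uint8)
    w=np.zeros_like(m);cv2.circle(w,tuple(int(v) for v in seed),R,1,-1);m&=w
    c=max(cv2.findContours(m,cv2.RETR_EXTERNAL,cv2.CHAIN_APPROX_NONE)[0],key=cv2.contourArea)
    return cv2.drawContours(np.zeros_like(m),[c],-1,1,-1)
def fit(fr,parts,fn,xy,R,z0=0,yaws=np.radians(range(0,180,20)),cams=("top","scene")):
    S=4;M={}
    for n in cams:
        f=fr[n];c=proj(f,[[xy[0],xy[1],z0+.02]])[0];M[n]=(c,cv2.resize(mask(f,c,fn,R if n=="top" else int(R*1.3)),None,fx=S,fy=S,interpolation=cv2.INTER_NEAREST))
    def cost(p,per=False):
        r=[];cs,sn=np.cos(p[2]),np.sin(p[2]);Q=np.array([[cs,-sn,0],[sn,cs,0],[0,0,1]])
        for n in cams:
            m=np.zeros_like(M[n][1])
            for q in parts:
                u=proj(fr[n],q@Q.T+[p[0],p[1],z0]);u=cv2.convexHull(((u+.5)*S*16).astype(np.int32));cv2.fillConvexPoly(m,u,1,shift=4)
            r.append(1-(m&M[n][1]).sum()/max(1,(m|M[n][1]).sum()))
        return r if per else sum(r)
    best=None
    for y in yaws:
        s=minimize(cost,[*xy,y],method="Nelder-Mead",options=dict(initial_simplex=np.array([*xy,y])+np.array([[0,0,0],[.012,0,0],[0,.012,0],[0,0,.2]]),xatol=1e-4,fatol=1e-4,maxiter=150))
        if best is None or s.fun<best.fun: best=s
    return np.round(best.x,4),np.round(np.degrees(best.x[2])%180,1),np.round(cost(best.x,True),2)
col=lambda lo,hi:(lambda h,s,v:(h>=lo)&(h<=hi)&(s>110)&(v>50))
bright=lambda h,s,v:(v>85)|((s>110)&(v>60))
E
cat > m.py <<'E'
from h import *
import pickle
fr=grab();t=fr["top"]
def go(n,parts,fn,uv,z,R,yaws=np.radians(range(0,180,30))):
    xy=unproj(t,uv,z)[:2];print(n,*fit(fr,parts,fn,xy,R,yaws=yaws),flush=True)
go("blue_tray",TR,col(95,125),(212,264),.01,60,[1.57]);go("yellow_tray",TR,col(20,35),(392,268),.01,60,[1.57])
go("green",BL,col(40,85),(282,183),.03,22);go("orange",BL,col(5,19),(399,197),.03,24)
go("grey",BL,bright,(313,277),.03,22);go("conn",CO,bright,(174,202),.035,16,[0]);go("gland",GL,col(90,125),(456,215),.03,18,[0])
go("stand",ST,bright,(344,182),.02,26)
im=np.hstack([cv2.resize(t["img"][165:225,120:200],(400,300),interpolation=2),cv2.resize(fr["scene"]["img"][200:260,430:510],(400,300),interpolation=2)])
im2=np.hstack([cv2.resize(t["img"][155:215,305:385],(400,300),interpolation=2),cv2.resize(fr["scene"]["img"][260:320,260:340],(400,300),interpolation=2)])
cv2.imwrite("pics/crop1.png",np.vstack([im,im2]))
for n,p in fr.items(): print(n,proj(p,[[.148,-.658,.2]]))
E
python3 m.py
```

```text
blue_tray [0.4772 0.2214 3.0583] 175.2 [0.05 0.09]
yellow_tray [ 0.4705 -0.1918  3.0792] 176.4 [0.06 0.08]
green [0.6625 0.0624 2.0212] 115.8 [0.11 0.15]
orange [ 0.6295 -0.2096  0.589 ] 33.7 [0.68 0.07]
grey [ 0.4454 -0.0129  3.9889] 48.5 [0.09 0.12]
conn [ 0.6156  0.3123 -0.0255] 178.5 [0.05 0.18]
gland [ 0.5896 -0.3416  0.1011] 5.8 [0.12 0.13]
stand [ 0.6718 -0.0818  0.5814] 33.3 [0.06 0.13]
scene [[-117.90847922  153.27552788]]
top [[660.04569929 430.57286686]]
```

View pics/crop1.png

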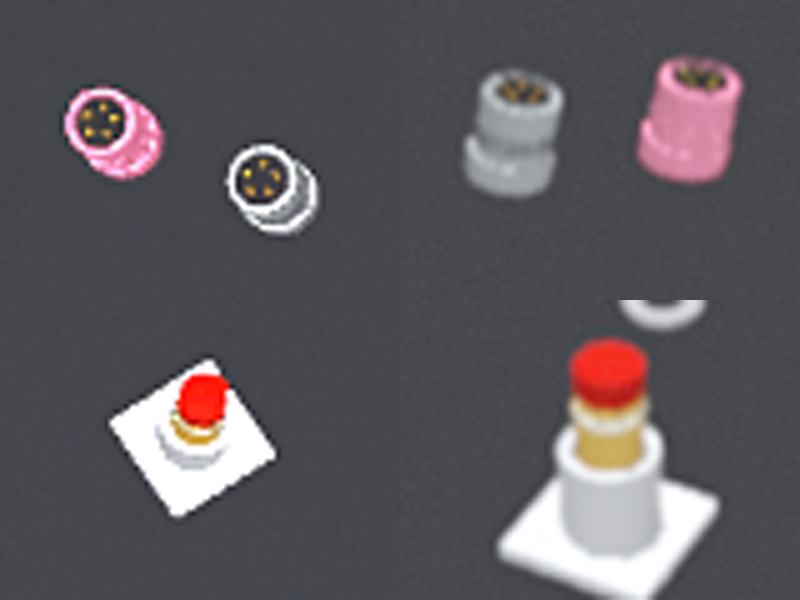

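The crop shows the silver connector, with the pink look-alike up and to its left in the top view. The red-capped tube stands upright in the white stand. I'll refit the orange block and overlay all the fits.

```bash
cat > m2.py <<'E'
from h import *
fr=grab();t=fr["top"];c2=lambda lo,hi:(lambda h,s,v:(h>=lo)&(h<=hi)&(s>90)&(v>50))
xy=unproj(t,(399,197),.03)[:2]
o=fit(fr,BL,c2(3,28),xy,26);print(o)
x=fit(fr,CO,lambda h,s,v:v>92,[.6156,.3123],16,yaws=[0]);print(x)
g=fit(fr,BL,c2(35,95),[.6625,.0624],24);print(g)
L=[(o[0],BL),(g[0],BL),(x[0],CO),([.6718,-.0818,.5814],ST),([.4454,-.0129,3.9889],BL),([.4772,.2214,3.0583],TR),([.4705,-.1918,3.0792],TR)]
out=[]
for n,(a,b,c,d) in(("top",(160,460,150,310)),("scene",(150,510,170,340))):
    S=4;im=cv2.resize(fr[n]["img"],None,fx=S,fy=S,interpolation=2)
    for p,parts in L:
        cs,sn=np.cos(p[2]),np.sin(p[2]);Q=np.array([[cs,-sn,0],[sn,cs,0],[0,0,1]])
        for q in parts:
            for z in set(q[:,2]):
                u=cv2.convexHull(((proj(fr[n],q[q[:,2]==z]@Q.T+[p[0],p[1],0])+.5)*S).astype(np.int32));cv2.polylines(im,[u],1,(255,0,255),1)
    im=im[c*S:d*S,a*S:b*S];out.append(cv2.resize(im,(800,300),interpolation=cv2.INTER_AREA))
cv2.imwrite("pics/ov.png",np.vstack(out))
E
python3 m2.py
```

```text
(array([ 0.6316, -0.2101,  0.5802]), np.float64(33.2), array([0.07, 0.09]))
(array([0.6155, 0.3122, 0.0509]), np.float64(2.9), array([0.06, 0.15]))
(array([0.6624, 0.0622, 2.0128]), np.float64(115.3), array([0.11, 0.11]))
```

View pics/ov.png

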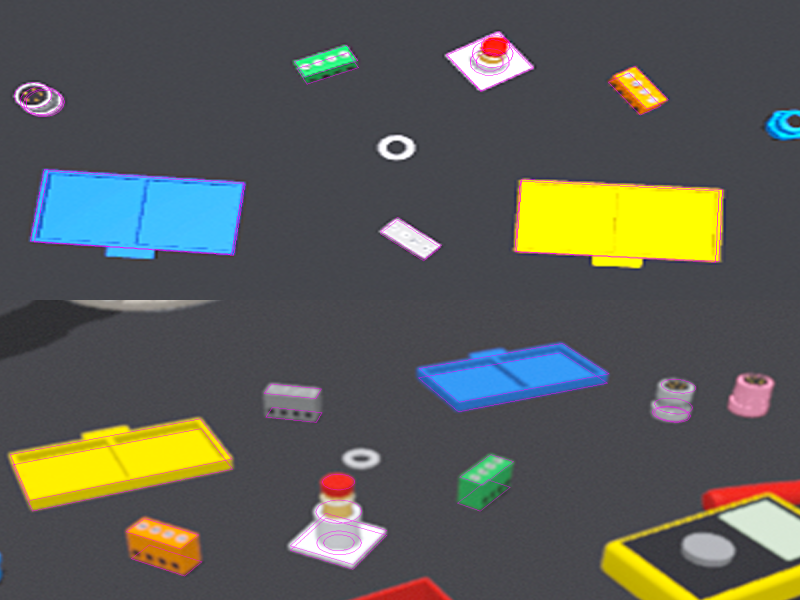

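The outlines lie on the objects in both pictures: green at overlay (325,62), stand (490,60), orange (637,90), connector (40,98). I'll write a small calculator for the moves.

```bash
cat > d.py <<'E'
import sys,numpy as np
from bench import status
from scipy.spatial.transform import Rotation as R
x,y,z,a=map(float,sys.argv[1:5]);o=status.get_obs();C=R.from_rotvec(o["orientation"])
c=[]
for k in(-360,-180,0,180,360):
    T=R.from_euler("z",a+k,degrees=True)*R.from_euler("x",180,degrees=True);c.append((C.inv()*T).as_rotvec())
c.sort(key=np.linalg.norm)
dp=C.inv().apply(np.array([x,y,z])-o["tcp_pos"])
print("dp",np.round(dp,4),"rot",np.round(c[0],3),"alt",np.round(c[1],3),"len",round(np.linalg.norm(dp),3),"q",np.round(o["joints"],2),"t",round(float(o["clock"]),2),"F",np.round(o["contact_force"],1),"w",round(float(o["grip_width"]),4))
E
python3 d.py .6624 .0622 .13 115.3
```

```text
dp [ 0.6599 -0.5897  0.0709] rot [-1.000e-03  0.000e+00  1.351e+00] alt [-1.000e-03  0.000e+00  1.351e+00] len 0.888 q [ 1.24  0.48  0.02  1.56 -0.01  1.11 -0.08] t 0.3 F [ 0.4  0.1 -0.4] w 0.0854
```

```bash
python3 -m handwheel '[{"dp":[0.33,-0.295,0.02],"delta_rot":[0,0,-0.9]},{"dp":[0.33,-0.295,0.02],"delta_rot":[0,0,-0.9]},{"dp":[0.33,-0.295,0.02],"delta_rot":[0,0,-0.9]},{"dp":[0.33,-0.295,0.02],"delta_rot":[0,0,-0.9]},{"dp":[0.33,-0.295,0.02],"delta_rot":[0,0,-0.9]},{"dp":[0.33,-0.295,0.02],"delta_rot":[0,0,-0.9]},{"dp":[0.66,-0.59,0.02],"delta_rot":[0,0,-1.79]},{"dp":[0.66,-0.59,0.02],"delta_rot":[0,0,-1.79]},{"dp":[0.66,-0.59,0.02],"delta_rot":[0,0,-1.79]},{"dp":[0.66,-0.59,0.02],"delta_rot":[0,0,-1.79]},{"dp":[0.66,-0.59,0.02],"delta_rot":[0,0,-1.79]},{"dp":[0.66,-0.59,0.02],"delta_rot":[0,0,-1.79]}]' 1 40; python3 d.py .6624 .0622 .13 115.3
```

```text
clock: 1.8
tcp_pos: [0.5849, -0.047, 0.1818]
orientation: [1.681, 2.654, -0.0]
contact_force: [0.1, 0.5, 0.3]
grip_width: 0.0855
gripper_force: 0.0
dp [0.0656 0.1168 0.0518] rot [0. 0. 0.] alt [0. 0. 0.] len 0.144 q [ 0.44  0.42 -0.6   1.76  0.27  1.05  0.18] t 1.8 F [0.1 0.5 0.3] w 0.0855
```

```bash
python3 -m handwheel '[{"dp":[0.066,0.117,0.052],"delta_rot":[0,0,0]},{"dp":[0.066,0.117,0.052],"delta_rot":[0,0,0]},{"dp":[0.066,0.117,0.052],"delta_rot":[0,0,0]},{"dp":[0.066,0.117,0.052],"delta_rot":[0,0,0]},{"dp":[0.066,0.117,0.052],"delta_rot":[0,0,0]},{"dp":[0.066,0.117,0.052],"delta_rot":[0,0,0]}]'; python3 d.py .6624 .0622 .006 115.3
```

```text
clock: 2.55
tcp_pos: [0.6615, 0.059, 0.1306]
orientation: [1.685, 2.65, -0.001]
contact_force: [-0.1, -0.3, -0.7]
grip_width: 0.0853
gripper_force: 0.0
dp [0.0027 0.0021 0.1246] rot [ 0.     0.002 -0.003] alt [ 0.     0.002 -0.003] len 0.125 q [ 0.21  0.59 -0.57  1.62  0.36  1.04 -0.03] t 2.55 F [-0.1 -0.3 -0.7] w 0.0853
```

```bash
python3 -m handwheel '[{"dp":[0.003,0.002,0.04],"delta_rot":[0,0,0]},{"dp":[0.003,0.002,0.08],"delta_rot":[0,0,0]},{"dp":[0.003,0.002,0.105],"delta_rot":[0,0,0]},{"dp":[0.003,0.002,0.122],"delta_rot":[0,0,0]},{"dp":[0.003,0.002,0.122],"delta_rot":[0,0,0]},{"dp":[0.003,0.002,0.122],"delta_rot":[0,0,0]}]'; python3 -m handwheel '[{"dp":[0,0,0],"delta_rot":[0,0,0]},{"dp":[0,0,0],"delta_rot":[0,0,0]},{"dp":[0,0,0],"delta_rot":[0,0,0]},{"dp":[0,0,0],"delta_rot":[0,0,0]},{"dp":[0,0,0],"delta_rot":[0,0,0]},{"dp":[0,0,0],"delta_rot":[0,0,0]},{"dp":[0,0,0],"delta_rot":[0,0,0]},{"dp":[0,0,0],"delta_rot":[0,0,0]}]' 0 40; python3 d.py .6624 .0622 .13 115.3
```

```text
clock: 3.3
tcp_pos: [0.6629, 0.0649, 0.0091]
orientation: [1.682, 2.652, 0.002]
contact_force: [-0.2, 0.3, 0.7]
grip_width: 0.0853
gripper_force: 0.0
clock: 4.3
tcp_pos: [0.6619, 0.065, 0.0077]
orientation: [1.682, 2.653, -0.0]
contact_force: [-0.5, -0.6, 0.3]
grip_width: 0.0
gripper_force: 0.0
dp [-0.0027 -0.0008 -0.1223] rot [-0.     0.    -0.001] alt [-0.     0.    -0.001] len 0.122 q [ 0.16  0.73 -0.51  1.68  0.46  0.84 -0.11] t 4.3 F [-0.5 -0.6  0.3] w 0.0
```

```bash
python3 - <<'E'
from h import *
fr=grab();cv2.imwrite("pics/g1.png",np.vstack([cv2.resize(fr["top"]["img"][120:270,200:400],(800,300),interpolation=2)[:, :],cv2.resize(fr["scene"]["img"][190:340,270:470],(800,300),interpolation=2)]))
for n in fr: print(n,proj(fr[n],[[.662,.065,.008],[.6624,.0622,.03]]))
E
```

```text
scene [[368.83877954 276.09480516]
 [368.53049724 267.27325326]]
top [[281.02177688 185.16348497]
 [281.78989693 182.57248747]]
```

View pics/g1.png

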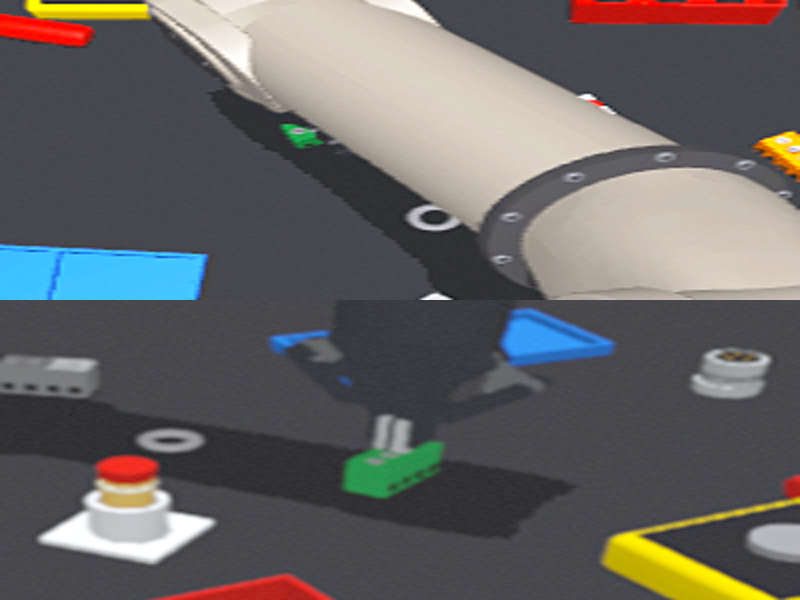

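The fingers shut on nothing. In the scene view the block at (368,268) hasn't moved, and the fingertips look above or behind it. I'll raise the arm and compare the real tips with the reported TCP.

```bash
python3 -m handwheel '[{"dp":[0,0,-0.03],"delta_rot":[0,0,0]},{"dp":[0,0,-0.07],"delta_rot":[0,0,0]},{"dp":[0,0,-0.09],"delta_rot":[0,0,0]},{"dp":[0,0,-0.09],"delta_rot":[0,0,0]},{"dp":[0,0,-0.09],"delta_rot":[0,0,0]}]' ; python3 - <<'E'
from h import *
fr=grab();o=status.get_obs();p=o["tcp_pos"];print(p)
from scipy.spatial.transform import Rotation as R
C=R.from_rotvec(o["orientation"])
out=[]
for n,w in(("top",(100,250)),("scene",(160,310))):
    im=cv2.resize(fr[n]["img"],None,fx=4,fy=4,interpolation=2)
    u=(proj(fr[n],[p,p+C.apply([0,0,-.1]),p+C.apply([0,.03,0])])+.5)*4
    print(n,u/4)
    for a,c in zip(u,((255,0,255),(255,255,0),(0,255,255))): cv2.circle(im,tuple(int(v) for v in a),5,c,2)
    x0=int(u[0][0])-400;y0=int(u[0][1])-180
    out.append(im[y0:y0+300,x0:x0+800])
cv2.imwrite("pics/g2.png",np.vstack(out))
E
```

```text
clock: 5.03
tcp_pos: [0.661, 0.0645, 0.0962]
orientation: [-1.681, -2.652, 0.003]
contact_force: [0.6, 0.3, -1.2]
grip_width: 0.0
gripper_force: 0.0
[0.66084166 0.06460698 0.09590815]
top [[279.81944447 175.91734668]
 [277.3234615  162.18211357]
 [274.24283431 163.99140214]]
scene [[372.2284765  237.38931409]
 [376.7302621  187.61399529]
 [386.99872081 243.0689438 ]]
```

View pics/g2.png

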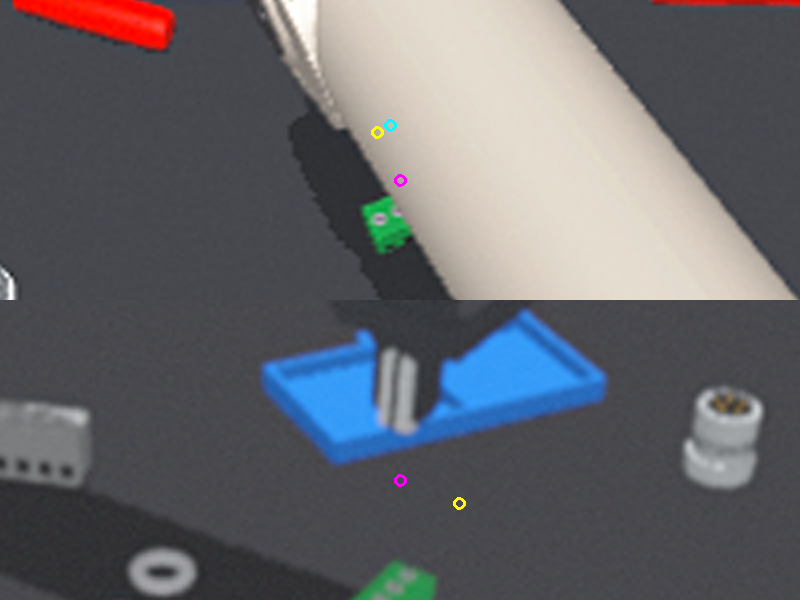

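The tips sit about 12 px above the reported TCP in the scene view (400,432 against 400,480 in the crop). That is roughly 24 mm higher than reported. I'll confirm it by gently touching clear bench.

```bash
python3 -m handwheel '[{"dp":[0.06,-0.037,0],"delta_rot":[0,0,0]},{"dp":[0.06,-0.037,0],"delta_rot":[0,0,0]},{"dp":[0.06,-0.037,0.03],"delta_rot":[0,0,0]},{"dp":[0.06,-0.037,0.06],"delta_rot":[0,0,0]},{"dp":[0.06,-0.037,0.085],"delta_rot":[0,0,0]},{"dp":[0.06,-0.037,0.09],"delta_rot":[0,0,0]},{"dp":[0.06,-0.037,0.095],"delta_rot":[0,0,0]},{"dp":[0.06,-0.037,0.097],"delta_rot":[0,0,0]},{"dp":[0.06,-0.037,0.1],"delta_rot":[0,0,0]},{"dp":[0.06,-0.037,0.102],"delta_rot":[0,0,0]},{"dp":[0.06,-0.037,0.102],"delta_rot":[0,0,0]}]'
cat > tip.py <<'E'
from h import *
f=vision.grab_frame("scene");p=status.get_obs()["tcp_pos"];u=proj(f,[p])[0];x,y=int(u[0]),int(u[1]);print(p,u,x-40,y-40)
cv2.imwrite("pics/"+__import__("sys").argv[1],cv2.resize(f["img"][y-40:y+20,x-40:x+40],(800,600),interpolation=2))
E
python3 tip.py t1.png
```

```text
clock: 6.5
tcp_pos: [0.6029, 0.1034, -0.0042]
orientation: [1.682, 2.653, -0.0]
contact_force: [0.6, 0.5, 1.3]
grip_width: 0.0001
gripper_force: 0.0
[ 0.60294668  0.10346389 -0.0041503 ] [367.87138204 259.35306471] 327 219
```

View pics/t1.png

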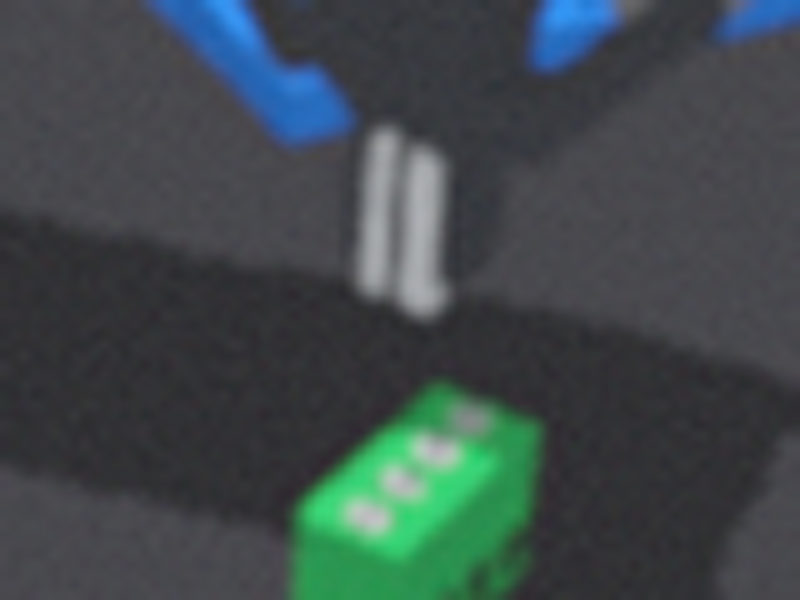

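At a reported z of −4 mm there is no contact, and the tips are at px (367.5,249.5) against an expected row of 259.4. So the height reading really is biased. I'll keep going down in small steps.

```bash
for i in 1; do python3 -m handwheel '[{"dp":[0,0,0.005],"delta_rot":[0,0,0]},{"dp":[0,0,0.01],"delta_rot":[0,0,0]},{"dp":[0,0,0.01],"delta_rot":[0,0,0]}]'; python3 -m handwheel '[{"dp":[0,0,0.002],"delta_rot":[0,0,0]},{"dp":[0,0,0.003],"delta_rot":[0,0,0]}]';python3 -m handwheel '[{"dp":[0,0,0.002],"delta_rot":[0,0,0]},{"dp":[0,0,0.002],"delta_rot":[0,0,0]}]';  done
```

```text
clock: 6.92
tcp_pos: [0.6024, 0.1033, -0.0149]
orientation: [-1.681, -2.653, 0.001]
contact_force: [-0.3, 0.2, -0.6]
grip_width: 0.0002
gripper_force: 0.0
clock: 7.18
tcp_pos: [0.6029, 0.1035, -0.0174]
orientation: [1.682, 2.653, -0.0]
contact_force: [-0.2, 0.4, -0.7]
grip_width: -0.0001
gripper_force: 0.0
clock: 7.42
tcp_pos: [0.6028, 0.1034, -0.0194]
orientation: [-1.682, -2.653, 0.0]
contact_force: [-0.1, -0.4, 0.5]
grip_width: -0.0001
gripper_force: 0.0
```

```bash
for i in 1; do python3 -m handwheel '[{"dp":[0,0,0.002],"delta_rot":[0,0,0]},{"dp":[0,0,0.002],"delta_rot":[0,0,0]}]'|grep -E "tcp|contact"; python3 -m handwheel '[{"dp":[0,0,0.002],"delta_rot":[0,0,0]},{"dp":[0,0,0.002],"delta_rot":[0,0,0]}]'|grep -E "tcp|contact";python3 -m handwheel '[{"dp":[0,0,0.001],"delta_rot":[0,0,0]},{"dp":[0,0,0.001],"delta_rot":[0,0,0]}]'|grep -E "tcp|contact";  done; python3 tip.py t2.png
```

```text
tcp_pos: [0.6028, 0.1034, -0.0214]
contact_force: [0.4, -0.5, 0.1]
tcp_pos: [0.6028, 0.1034, -0.0234]
contact_force: [0.6, -0.3, -0.1]
tcp_pos: [0.6028, 0.1034, -0.0244]
contact_force: [-0.2, 0.5, 1.4]
[ 0.60287363  0.10347528 -0.02431692] [367.17610729 267.34302595] 327 227
```

View pics/t2.png

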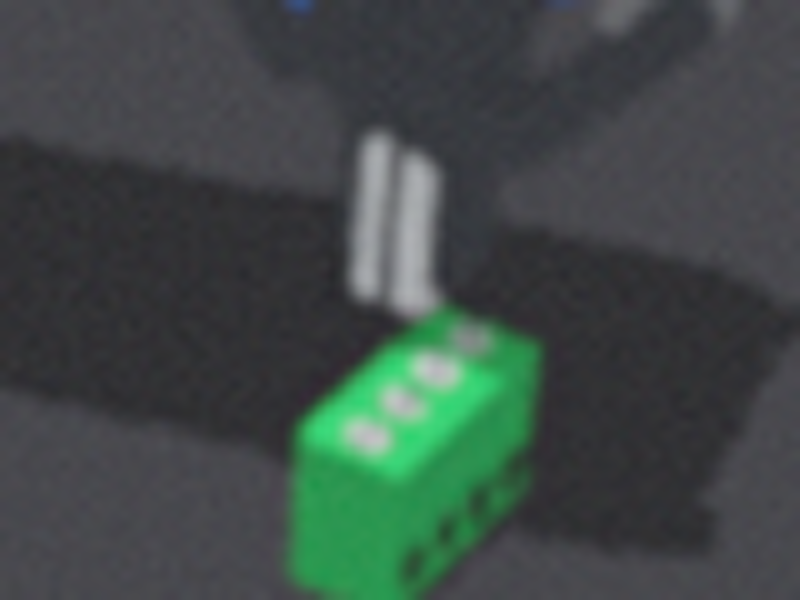

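```bash
python3 -c "
from h import *
f=vision.grab_frame('scene')
for z in(0,.003,.006):print(z,unproj(f,(367,257.5),z))"
python3 -m handwheel '[{"dp":[0,0,0.002],"delta_rot":[0,0,0]},{"dp":[0,0,0.002],"delta_rot":[0,0,0]}]'|grep -E "tcp|contact"; python3 -m handwheel '[{"dp":[0,0,0.001],"delta_rot":[0,0,0]},{"dp":[0,0,0.001],"delta_rot":[0,0,0]}]'|grep -E "tcp|contact"
```

```text
0 [0.60146639 0.10201094 0.        ]
0.003 [0.60484127 0.09950858 0.003     ]
0.006 [0.60821614 0.09700622 0.006     ]
tcp_pos: [0.6027, 0.1034, -0.0265]
contact_force: [0.2, -0.7, -0.0]
tcp_pos: [0.6028, 0.1034, -0.0274]
contact_force: [-0.2, 0.1, -0.0]
```

```bash
for i in 1; do python3 -m handwheel '[{"dp":[0,0,0.0015],"delta_rot":[0,0,0]},{"dp":[0,0,0.0015],"delta_rot":[0,0,0]}]'|grep -E "tcp|contact"; python3 -m handwheel '[{"dp":[0,0,0.0015],"delta_rot":[0,0,0]},{"dp":[0,0,0.0015],"delta_rot":[0,0,0]}]'|grep -E "tcp|contact";  done
```

```text
tcp_pos: [0.6028, 0.1034, -0.0289]
contact_force: [0.2, 0.4, 0.5]
tcp_pos: [0.603, 0.1035, -0.0302]
contact_force: [0.5, 0.5, 0.9]
```

```bash
for i in 1; do python3 -m handwheel '[{"dp":[0,0,0.0015],"delta_rot":[0,0,0]},{"dp":[0,0,0.0015],"delta_rot":[0,0,0]}]'|grep -E "tcp|contact"; done; python3 -m handwheel '[{"dp":[0,0,0.0015],"delta_rot":[0,0,0]},{"dp":[0,0,0.0015],"delta_rot":[0,0,0]}]'|grep -E "tcp|contact";python3 tip.py t3.png
```

```text
tcp_pos: [0.6031, 0.1035, -0.0303]
contact_force: [-4.9, -1.7, 15.1]
tcp_pos: [0.6031, 0.1035, -0.0304]
contact_force: [-8.8, -2.9, 28.5]
[ 0.60310973  0.10346657 -0.03037179] [367.03593294 269.77689279] 327 229
```

View pics/t3.png

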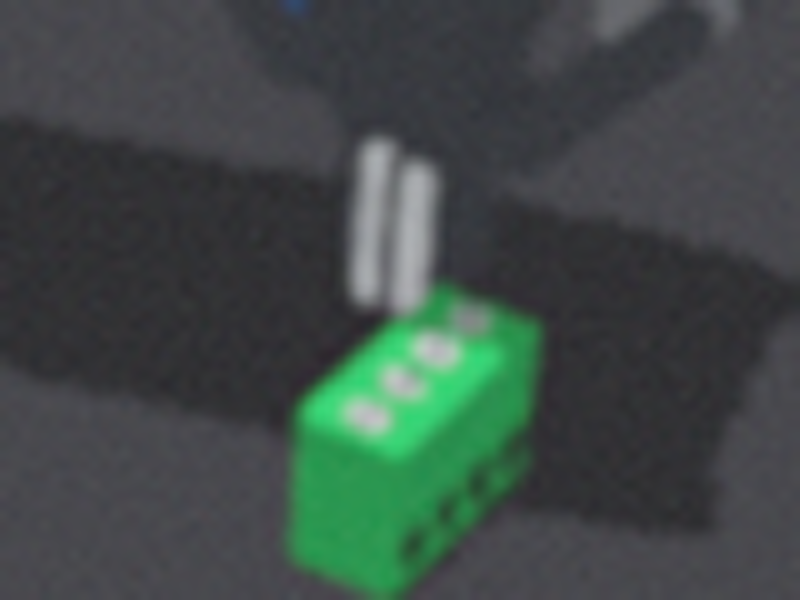

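Contact came at a reported z of −30.3 mm, so true z = reported + 30 mm. The xy reading is consistent: the visible near pad edge is 11 mm from the centre. I'll go back over green with this offset.

```bash
sed -i 's/^dp=.*/z-=.0303\n&/' d.py; python3 -m handwheel '[{"dp":[0,0,-0.05],"delta_rot":[0,0,0]},{"dp":[0,0,-0.1],"delta_rot":[0,0,0]},{"dp":[-0.03,0.018,-0.1],"delta_rot":[0,0,0]},{"dp":[-0.063,0.036,-0.1],"delta_rot":[0,0,0]},{"dp":[-0.063,0.036,-0.1],"delta_rot":[0,0,0]},{"dp":[-0.063,0.036,-0.1],"delta_rot":[0,0,0]},{"dp":[-0.063,0.036,-0.1],"delta_rot":[0,0,0]}]' 1 40; python3 d.py .6624 .0622 .006 115.3
```

```text
clock: 10.7
tcp_pos: [0.6613, 0.0632, 0.0666]
orientation: [-1.679, -2.654, 0.0]
contact_force: [0.4, 1.1, 0.1]
grip_width: 0.0854
gripper_force: 0.0
dp [-0.0014  0.0006  0.0909] rot [-0.001 -0.001  0.001] alt [-0.001 -0.001  0.001] len 0.091 q [ 0.19  0.66 -0.55  1.66  0.41  0.94 -0.07] t 10.7 F [0.4 1.1 0.1] w 0.0854
```

```bash
python3 -m handwheel '[{"dp":[-0.001,0.001,0.04],"delta_rot":[0,0,0]},{"dp":[-0.001,0.001,0.075],"delta_rot":[0,0,0]},{"dp":[-0.001,0.001,0.09],"delta_rot":[0,0,0]},{"dp":[-0.001,0.001,0.09],"delta_rot":[0,0,0]},{"dp":[-0.001,0.001,0.09],"delta_rot":[0,0,0]}]'; python3 -m handwheel '[{"dp":[0,0,0],"delta_rot":[0,0,0]},{"dp":[0,0,0],"delta_rot":[0,0,0]},{"dp":[0,0,0],"delta_rot":[0,0,0]},{"dp":[0,0,0],"delta_rot":[0,0,0]},{"dp":[0,0,0],"delta_rot":[0,0,0]},{"dp":[0,0,0],"delta_rot":[0,0,0]},{"dp":[0,0,0],"delta_rot":[0,0,0]}]' 0 40; python3 d.py .4807 .2633 .1 175.2
```

```text
clock: 11.32
tcp_pos: [0.6647, 0.062, -0.0217]
orientation: [1.681, 2.652, 0.003]
contact_force: [0.5, -0.0, -0.3]
grip_width: 0.0856
gripper_force: 0.0
clock: 12.2
tcp_pos: [0.664, 0.0615, -0.0229]
orientation: [1.682, 2.653, 0.001]
contact_force: [-0.7, -0.1, 5.0]
grip_width: 0.0213
gripper_force: 40.3
dp [ 0.2607 -0.0796 -0.0927] rot [ 0.     0.    -1.046] alt [ 0.     0.    -1.046] len 0.288 q [ 0.16  0.78 -0.5   1.69  0.48  0.8  -0.12] t 12.2 F [-0.7 -0.1  5. ] w 0.0213
```

```bash
python3 -m handwheel '[{"dp":[0,0,-0.05],"delta_rot":[0,0,0]},{"dp":[0,0,-0.093],"delta_rot":[0,0,0]},{"dp":[0.04,-0.013,-0.093],"delta_rot":[0,0,-0.17]},{"dp":[0.09,-0.028,-0.093],"delta_rot":[0,0,-0.35]},{"dp":[0.14,-0.044,-0.093],"delta_rot":[0,0,-0.52]},{"dp":[0.185,-0.057,-0.093],"delta_rot":[0,0,-0.7]},{"dp":[0.23,-0.07,-0.093],"delta_rot":[0,0,-0.87]},{"dp":[0.261,-0.08,-0.093],"delta_rot":[0,0,-1.046]},{"dp":[0.261,-0.08,-0.093],"delta_rot":[0,0,-1.046]},{"dp":[0.261,-0.08,-0.093],"delta_rot":[0,0,-1.046]},{"dp":[0.261,-0.08,-0.093],"delta_rot":[0,0,-1.046]}]'; python3 d.py .4807 .2633 .012 175.2
```

```text
clock: 13.58
tcp_pos: [0.4808, 0.262, 0.0694]
orientation: [0.137, 3.139, -0.001]
contact_force: [-0.4, -0.7, -0.4]
grip_width: 0.0211
gripper_force: 39.7
dp [0.0002 0.0014 0.0877] rot [-0.001  0.    -0.003] alt [-0.001  0.    -0.003] len 0.088 q [ 0.04  0.58 -0.85  1.93  0.57  0.89  0.38] t 13.57 F [-0.4 -0.7 -0.4] w 0.0211
```

```bash
python3 -m handwheel '[{"dp":[0,0.001,0.03],"delta_rot":[0,0,0]},{"dp":[0,0.001,0.06],"delta_rot":[0,0,0]},{"dp":[0,0.001,0.078],"delta_rot":[0,0,0]},{"dp":[0,0.001,0.085],"delta_rot":[0,0,0]},{"dp":[0,0.001,0.0875],"delta_rot":[0,0,0]},{"dp":[0,0.001,0.0875],"delta_rot":[0,0,0]},{"dp":[0,0.001,0.0875],"delta_rot":[0,0,0]}]'; python3 d.py .4807 .2633 .012 175.2
```

```text
clock: 14.45
tcp_pos: [0.4805, 0.2646, -0.0171]
orientation: [0.132, 3.138, 0.001]
contact_force: [0.7, 1.0, -0.2]
grip_width: 0.0211
gripper_force: 39.7
dp [-0.0003 -0.0013  0.0012] rot [ 0.001  0.001 -0.   ] alt [ 0.001  0.001 -0.   ] len 0.002 q [-0.05  0.7  -0.75  1.97  0.7   0.75  0.27] t 14.45 F [ 0.7  1.  -0.2] w 0.0211
```

```bash
python3 -m handwheel '[{"dp":[0,0,0.0015],"delta_rot":[0,0,0]},{"dp":[0,0,0.0015],"delta_rot":[0,0,0]}]'|grep -E "tcp|cont"; python3 -m handwheel '[{"dp":[0,0,0.001],"delta_rot":[0,0,0]},{"dp":[0,0,0.001],"delta_rot":[0,0,0]}]'; 
```

```text
tcp_pos: [0.4804, 0.2644, -0.019]
contact_force: [1.0, -0.4, 0.6]
clock: 14.95
tcp_pos: [0.4804, 0.2644, -0.019]
orientation: [0.132, 3.138, -0.001]
contact_force: [-2.4, -3.5, 12.6]
grip_width: 0.0215
gripper_force: 41.6
```

It's seated on the floor with a light contact. Releasing and lifting.

```bash
python3 -m handwheel '[{"dp":[0,0,-0.001],"delta_rot":[0,0,0]},{"dp":[0,0,-0.001],"delta_rot":[0,0,0]},{"dp":[0,0,-0.001],"delta_rot":[0,0,0]},{"dp":[0,0,-0.001],"delta_rot":[0,0,0]},{"dp":[0,0,-0.03],"delta_rot":[0,0,0]},{"dp":[0,0,-0.07],"delta_rot":[0,0,0]},{"dp":[0,0,-0.1],"delta_rot":[0,0,0]},{"dp":[0,0,-0.1],"delta_rot":[0,0,0]}]' 0.45 40; python3 d.py .6155 .3122 .1 175.2
```

```text
clock: 15.95
tcp_pos: [0.4814, 0.2654, 0.0819]
orientation: [0.132, 3.135, 0.003]
contact_force: [0.2, -0.0, -0.5]
grip_width: 0.0384
gripper_force: 0.0
dp [-0.1297  0.0579  0.0128] rot [ 0.002  0.004 -0.   ] alt [ 0.002  0.004 -0.   ] len 0.143 q [ 0.05  0.57 -0.87  1.92  0.55  0.9   0.39] t 15.95 F [ 0.2 -0.  -0.5] w 0.0384
```

```bash
python3 -m handwheel '[{"dp":[-0.03,0.014,0],"delta_rot":[0,0,-0.17]},{"dp":[-0.06,0.028,0],"delta_rot":[0,0,-0.34]},{"dp":[-0.09,0.042,0],"delta_rot":[0,0,-0.51]},{"dp":[-0.13,0.058,0.01],"delta_rot":[0,0,-0.68]},{"dp":[-0.13,0.058,0.01],"delta_rot":[0,0,-0.85]},{"dp":[-0.13,0.058,0.01],"delta_rot":[0,0,-1.02]},{"dp":[-0.13,0.058,0.01],"delta_rot":[0,0,-1.19]},{"dp":[-0.13,0.058,0.01],"delta_rot":[0,0,-1.29]},{"dp":[-0.13,0.058,0.01],"delta_rot":[0,0,-1.29]},{"dp":[-0.13,0.058,0.01],"delta_rot":[0,0,-1.29]}]' 1 40; python3 d.py .6155 .3122 .014 249
```

```text
clock: 17.2
tcp_pos: [0.6141, 0.311, 0.0689]
orientation: [1.779, -2.588, 0.0]
contact_force: [-0.4, 0.0, 0.2]
grip_width: 0.0848
gripper_force: 0.0
dp [-0.0017 -0.0009  0.0852] rot [ 0.001 -0.001  0.   ] alt [ 0.001 -0.001  0.   ] len 0.085 q [ 0.09  0.88 -1.05  1.57  0.81  1.17  1.64] t 17.2 F [-0.4  0.   0.2] w 0.0848
```

```bash
python3 -m handwheel '[{"dp":[-0.002,-0.001,0.03],"delta_rot":[0,0,0]},{"dp":[-0.002,-0.001,0.065],"delta_rot":[0,0,0]},{"dp":[-0.002,-0.001,0.085],"delta_rot":[0,0,0]},{"dp":[-0.002,-0.001,0.085],"delta_rot":[0,0,0]},{"dp":[-0.002,-0.001,0.085],"delta_rot":[0,0,0]}]'; python3 -m handwheel '[{"dp":[0,0,0],"delta_rot":[0,0,0]},{"dp":[0,0,0],"delta_rot":[0,0,0]},{"dp":[0,0,0],"delta_rot":[0,0,0]},{"dp":[0,0,0],"delta_rot":[0,0,0]},{"dp":[0,0,0],"delta_rot":[0,0,0]},{"dp":[0,0,0],"delta_rot":[0,0,0]},{"dp":[0,0,0],"delta_rot":[0,0,0]}]' 0 40; python3 d.py .4737 .1795 .1 265.2
```

```text
clock: 17.82
tcp_pos: [0.6164, 0.3135, -0.0143]
orientation: [-1.781, 2.586, 0.001]
contact_force: [0.0, -0.2, -0.7]
grip_width: 0.0855
gripper_force: 0.0
clock: 18.7
tcp_pos: [0.6164, 0.3129, -0.0146]
orientation: [-1.781, 2.587, -0.0]
contact_force: [-0.5, -1.2, 5.8]
grip_width: 0.0311
gripper_force: 39.8
dp [ 0.1755  0.0857 -0.0845] rot [-0.001  0.001 -0.281] alt [-0.001  0.001 -0.281] len 0.213 q [ 0.05  0.98 -0.98  1.6   0.9   1.07  1.59] t 18.7 F [-0.5 -1.2  5.8] w 0.0311
```

```bash
python3 -m handwheel '[{"dp":[0,0,-0.045],"delta_rot":[0,0,0]},{"dp":[0,0,-0.085],"delta_rot":[0,0,0]},{"dp":[0.04,0.02,-0.085],"delta_rot":[0,0,-0.07]},{"dp":[0.09,0.045,-0.085],"delta_rot":[0,0,-0.14]},{"dp":[0.135,0.065,-0.085],"delta_rot":[0,0,-0.21]},{"dp":[0.1755,0.086,-0.085],"delta_rot":[0,0,-0.281]},{"dp":[0.1755,0.086,-0.085],"delta_rot":[0,0,-0.281]},{"dp":[0.1755,0.086,-0.085],"delta_rot":[0,0,-0.281]},{"dp":[0.1755,0.086,-0.085],"delta_rot":[0,0,-0.281]}]'; python3 d.py .4737 .1795 .0197 265.2
```

```text
clock: 19.82
tcp_pos: [0.474, 0.1805, 0.0699]
orientation: [-2.126, 2.312, 0.001]
contact_force: [-0.2, 0.7, -0.1]
grip_width: 0.0308
gripper_force: 39.9
dp [0.0011 0.0003 0.0805] rot [-0.     0.001 -0.   ] alt [-0.     0.001 -0.   ] len 0.081 q [ 0.43  0.72 -1.22  2.01  0.81  1.01  1.86] t 19.82 F [-0.2  0.7 -0.1] w 0.0308
```

```bash
python3 -m handwheel '[{"dp":[0.001,0,0.03],"delta_rot":[0,0,0]},{"dp":[0.001,0,0.06],"delta_rot":[0,0,0]},{"dp":[0.001,0,0.074],"delta_rot":[0,0,0]},{"dp":[0.001,0,0.0785],"delta_rot":[0,0,0]},{"dp":[0.001,0,0.0785],"delta_rot":[0,0,0]},{"dp":[0.001,0,0.0785],"delta_rot":[0,0,0]}]' |grep -E "tcp|cont"; python3 -m handwheel '[{"dp":[0,0,0.001],"delta_rot":[0,0,0]},{"dp":[0,0,0.001],"delta_rot":[0,0,0]}]'|grep -E "tcp|cont";python3 -m handwheel '[{"dp":[0,0,0.001],"delta_rot":[0,0,0]},{"dp":[0,0,0.001],"delta_rot":[0,0,0]}]'
```

```text
tcp_pos: [0.4737, 0.1788, -0.008]
contact_force: [-1.1, -0.9, -0.8]
tcp_pos: [0.4732, 0.1783, -0.0095]
contact_force: [1.3, 0.4, -0.5]
clock: 21.08
tcp_pos: [0.4731, 0.1784, -0.0107]
orientation: [-2.127, 2.312, -0.0]
contact_force: [-0.3, -0.8, 1.4]
grip_width: 0.0304
gripper_force: 40.1
```

```bash
python3 -m handwheel '[{"dp":[0,0,0.001],"delta_rot":[0,0,0]},{"dp":[0,0,0.001],"delta_rot":[0,0,0]}]'|grep -E "tcp|cont"; python3 -m handwheel '[{"dp":[0,0,-0.001],"delta_rot":[0,0,0]},{"dp":[0,0,-0.001],"delta_rot":[0,0,0]},{"dp":[0,0,-0.001],"delta_rot":[0,0,0]},{"dp":[0,0,-0.001],"delta_rot":[0,0,0]},{"dp":[0,0,-0.03],"delta_rot":[0,0,0]},{"dp":[0,0,-0.07],"delta_rot":[0,0,0]},{"dp":[0,0,-0.1],"delta_rot":[0,0,0]},{"dp":[0,0,-0.1],"delta_rot":[0,0,0]}]' 0.6 40; python3 d.py .6316 -.2101 .11 213.2
```

```text
tcp_pos: [0.4732, 0.1784, -0.0107]
contact_force: [-2.8, -2.3, 14.0]
clock: 22.32
tcp_pos: [0.4743, 0.1792, 0.0901]
orientation: [-2.124, 2.31, -0.002]
contact_force: [-0.3, 0.1, 0.3]
grip_width: 0.0511
gripper_force: 0.0
dp [ 0.3748 -0.1893  0.0105] rot [-0.002  0.003  0.907] alt [-0.002  0.003  0.907] len 0.42 q [ 0.45  0.69 -1.24  2.    0.77  1.04  1.89] t 22.32 F [-0.3  0.1  0.3] w 0.0511
```

```bash
python3 -m handwheel '[{"dp":[0.05,-0.025,0],"delta_rot":[0,0,0.12]},{"dp":[0.1,-0.05,0],"delta_rot":[0,0,0.24]},{"dp":[0.15,-0.075,0],"delta_rot":[0,0,0.36]},{"dp":[0.2,-0.1,0],"delta_rot":[0,0,0.48]},{"dp":[0.25,-0.125,0],"delta_rot":[0,0,0.6]},{"dp":[0.3,-0.15,0],"delta_rot":[0,0,0.75]},{"dp":[0.375,-0.189,0.01],"delta_rot":[0,0,0.907]},{"dp":[0.375,-0.189,0.01],"delta_rot":[0,0,0.907]},{"dp":[0.375,-0.189,0.01],"delta_rot":[0,0,0.907]},{"dp":[0.375,-0.189,0.01],"delta_rot":[0,0,0.907]},{"dp":[0.375,-0.189,0.01],"delta_rot":[0,0,0.907]}]' 1 40; python3 d.py .6316 -.2101 .007 213.2
```

```text
clock: 23.7
tcp_pos: [0.6299, -0.2086, 0.0785]
orientation: [-0.904, 3.008, 0.001]
contact_force: [0.1, 0.2, -0.1]
grip_width: 0.0851
gripper_force: 0.0
dp [-0.0006 -0.0023  0.1018] rot [0.001 0.    0.004] alt [0.001 0.    0.004] len 0.102 q [ 0.85  0.79 -0.96  1.64  0.71  1.1   1.85] t 23.7 F [ 0.1  0.2 -0.1] w 0.0851
```

```bash
python3 -m handwheel '[{"dp":[0,-0.002,0.04],"delta_rot":[0,0,0]},{"dp":[0,-0.002,0.08],"delta_rot":[0,0,0]},{"dp":[0,-0.002,0.101],"delta_rot":[0,0,0]},{"dp":[0,-0.002,0.101],"delta_rot":[0,0,0]},{"dp":[0,-0.002,0.101],"delta_rot":[0,0,0]}]'; python3 -m handwheel '[{"dp":[0,0,0],"delta_rot":[0,0,0]},{"dp":[0,0,0],"delta_rot":[0,0,0]},{"dp":[0,0,0],"delta_rot":[0,0,0]},{"dp":[0,0,0],"delta_rot":[0,0,0]},{"dp":[0,0,0],"delta_rot":[0,0,0]},{"dp":[0,0,0],"delta_rot":[0,0,0]},{"dp":[0,0,0],"delta_rot":[0,0,0]}]' 0 40; python3 d.py .468 -.2337 .1 176.4
```

```text
clock: 24.32
tcp_pos: [0.6324, -0.2123, -0.0211]
orientation: [-0.899, 3.008, -0.001]
contact_force: [-0.0, -0.5, -0.1]
grip_width: 0.0857
gripper_force: 0.0
clock: 25.2
tcp_pos: [0.6315, -0.2128, -0.0224]
orientation: [-0.898, 3.01, -0.001]
contact_force: [-0.9, -0.4, 5.3]
grip_width: 0.0211
gripper_force: 40.3
dp [ 0.1482  0.0721 -0.0922] rot [-0.     0.001  0.643] alt [-0.     0.001  0.643] len 0.189 q [ 0.81  0.91 -0.87  1.67  0.82  0.97  1.78] t 25.2 F [-0.9 -0.4  5.3] w 0.0211
```

```bash
python3 -m handwheel '[{"dp":[0,0,-0.05],"delta_rot":[0,0,0]},{"dp":[0,0,-0.092],"delta_rot":[0,0,0]},{"dp":[0.037,0.018,-0.092],"delta_rot":[0,0,0.16]},{"dp":[0.074,0.036,-0.092],"delta_rot":[0,0,0.32]},{"dp":[0.111,0.054,-0.092],"delta_rot":[0,0,0.48]},{"dp":[0.148,0.072,-0.092],"delta_rot":[0,0,0.643]},{"dp":[0.148,0.072,-0.092],"delta_rot":[0,0,0.643]},{"dp":[0.148,0.072,-0.092],"delta_rot":[0,0,0.643]},{"dp":[0.148,0.072,-0.092],"delta_rot":[0,0,0.643]}]'; python3 d.py .468 -.2337 .0119 176.4
```

```text
clock: 26.32
tcp_pos: [0.4692, -0.2332, 0.0693]
orientation: [0.096, 3.139, 0.001]
contact_force: [0.2, 0.7, -0.8]
grip_width: 0.021
gripper_force: 39.7
dp [ 0.0012 -0.0007  0.0877] rot [0.001 0.001 0.002] alt [0.001 0.001 0.002] len 0.088 q [ 1.04  0.56 -0.89  1.98  0.58  0.87  1.34] t 26.32 F [ 0.2  0.7 -0.8] w 0.021
```

```bash
python3 -m handwheel '[{"dp":[0.001,-0.001,0.03],"delta_rot":[0,0,0]},{"dp":[0.001,-0.001,0.06],"delta_rot":[0,0,0]},{"dp":[0.001,-0.001,0.08],"delta_rot":[0,0,0]},{"dp":[0.001,-0.001,0.087],"delta_rot":[0,0,0]},{"dp":[0.001,-0.001,0.087],"delta_rot":[0,0,0]},{"dp":[0.001,-0.001,0.087],"delta_rot":[0,0,0]}]' |grep -E "tcp|cont"; python3 -m handwheel '[{"dp":[0,0,0.001],"delta_rot":[0,0,0]},{"dp":[0,0,0.001],"delta_rot":[0,0,0]}]'|grep -E "tcp|cont";python3 -m handwheel '[{"dp":[0,0,0.001],"delta_rot":[0,0,0]},{"dp":[0,0,0.001],"delta_rot":[0,0,0]}]'
```

```text
tcp_pos: [0.4676, -0.2347, -0.0172]
contact_force: [-0.1, 0.7, -0.3]
tcp_pos: [0.4669, -0.2348, -0.0186]
contact_force: [0.2, -0.4, 0.5]
clock: 27.58
tcp_pos: [0.4669, -0.2348, -0.0187]
orientation: [-0.099, -3.14, 0.002]
contact_force: [-3.4, 1.4, 13.9]
grip_width: 0.0213
gripper_force: 41.8
```

```bash
python3 -m handwheel '[{"dp":[0,0,-0.001],"delta_rot":[0,0,0]},{"dp":[0,0,-0.001],"delta_rot":[0,0,0]},{"dp":[0,0,-0.001],"delta_rot":[0,0,0]},{"dp":[0,0,-0.001],"delta_rot":[0,0,0]},{"dp":[0,0,-0.03],"delta_rot":[0,0,0]},{"dp":[0,0,-0.08],"delta_rot":[0,0,0]},{"dp":[0,0,-0.13],"delta_rot":[0,0,0]},{"dp":[0,0,-0.17],"delta_rot":[0,0,0]},{"dp":[0,0,-0.17],"delta_rot":[0,0,0]},{"dp":[0,0,-0.17],"delta_rot":[0,0,0]}]' 0.45 30; python3 - <<'E'
from h import *
fr=grab();print(fit(fr,ST,bright,[.6718,-.0818],26))
print(fit(fr,[cyl(.035,0,.04),cyl(.024,0,.076),box(.056,.056,0,.006)],bright,[.6718,-.0818],26,cams=("scene",)))
red=lambda h,s,v:((h<4)|(h>176))&(s>150)&(v>90)
for n in fr:
    c=proj(fr[n],[[.6718,-.0818,.07]])[0];m=mask(fr[n],c,red,14);ys,xs=np.nonzero(m);print(n,xs.mean(),ys.mean(),xs.min(),xs.max(),ys.min(),ys.max(),proj(fr[n],[[.6718,-.0818,.076],[.6718,-.0818,.06]]))
E
python3 d.py .6718 -.0818 .13 123
```

```text
clock: 28.82
tcp_pos: [0.4661, -0.2347, 0.1495]
orientation: [-0.099, -3.139, 0.0]
contact_force: [0.0, 0.7, -1.5]
grip_width: 0.0384
gripper_force: 0.0
(array([ 0.6718, -0.0817,  2.1493]), np.float64(123.1), array([0.06, 0.14]))
(array([ 0.67  , -0.0835,  2.1246]), np.float64(121.7), array([0.13]))
scene 301.2903225806452 273.9225806451613 294 308 268 280 [[301.87637468 272.62287014]
 [301.92092619 280.15205407]]
top 345.26506024096386 174.3012048192771 340 350 170 179 [[345.36584545 173.70904279]
 [344.86950876 175.66644876]]
dp [-0.1962  0.1652  0.0488] rot [-0.    -0.003  0.932] alt [-0.    -0.003  0.932] len 0.261 q [ 1.13  0.46 -0.98  1.92  0.45  1.    1.45] t 28.93 F [-0.2  0.3 -0.5] w 0.0383
```

```bash
python3 -m handwheel '[{"dp":[-0.045,0.04,0],"delta_rot":[0,0,0]},{"dp":[-0.09,0.08,0],"delta_rot":[0,0,0]},{"dp":[-0.14,0.12,0],"delta_rot":[0,0,0]},{"dp":[-0.196,0.165,0.02],"delta_rot":[0,0,0]},{"dp":[-0.196,0.165,0.04],"delta_rot":[0,0,0]},{"dp":[-0.196,0.165,0.04],"delta_rot":[0,0,0]},{"dp":[-0.196,0.165,0.04],"delta_rot":[0,0,0]},{"dp":[-0.196,0.165,0.04],"delta_rot":[0,0,0]}]' 1 25; python3 d.py .6715 -.082 .1 176.4
```

```text
clock: 29.92
tcp_pos: [0.6725, -0.084, 0.1111]
orientation: [0.102, 3.139, -0.002]
contact_force: [-0.4, 0.2, -0.0]
grip_width: 0.0856
gripper_force: 0.0
dp [0.0012 0.0019 0.0414] rot [-0.001  0.001 -0.002] alt [-0.001  0.001 -0.002] len 0.041 q [ 0.6   0.73 -0.87  1.58  0.6   1.12  1.09] t 29.93 F [-0.4  0.2 -0. ] w 0.0856
```

```bash
python3 -m handwheel '[{"dp":[0.001,0.002,0.02],"delta_rot":[0,0,0]},{"dp":[0.001,0.002,0.04],"delta_rot":[0,0,0]},{"dp":[0.001,0.002,0.04],"delta_rot":[0,0,0]},{"dp":[0.001,0.002,0.04],"delta_rot":[0,0,0]}]'|grep tcp; python3 d.py .6715 -.082 .045 176.4
```

```text
tcp_pos: [0.6719, -0.08, 0.07]
dp [ 0.0003 -0.002   0.0553] rot [ 0. -0.  0.] alt [ 0. -0.  0.] len 0.055 q [ 0.58  0.77 -0.84  1.61  0.64  1.06  1.06] t 30.43 F [-0.3  0.1  0.8] w 0.0854
```

```bash
python3 -m handwheel '[{"dp":[0,-0.001,0.015],"delta_rot":[0,0,0]},{"dp":[0,-0.0015,0.03],"delta_rot":[0,0,0]},{"dp":[0,-0.002,0.045],"delta_rot":[0,0,0]},{"dp":[0,-0.002,0.055],"delta_rot":[0,0,0]},{"dp":[0,-0.002,0.055],"delta_rot":[0,0,0]},{"dp":[0,-0.002,0.055],"delta_rot":[0,0,0]}]'|grep tcp; python3 d.py .6715 -.082 .045 176.4
```

```text
tcp_pos: [0.6722, -0.0819, 0.0156]
dp [ 0.0007 -0.0001  0.0009] rot [0.    0.001 0.   ] alt [0.    0.001 0.   ] len 0.001 q [ 0.56  0.83 -0.8   1.64  0.69  0.98  1.03] t 31.18 F [-0.9 -0.4  0.3] w 0.0855
```

Centred. Now I'll close in stages.

```bash
python3 -m handwheel '[{"dp":[0,0,0],"delta_rot":[0,0,0]},{"dp":[0,0,0],"delta_rot":[0,0,0]},{"dp":[0,0,0],"delta_rot":[0,0,0]},{"dp":[0,0,0],"delta_rot":[0,0,0]},{"dp":[0,0,0],"delta_rot":[0,0,0]}]' 0.35 25|grep grip_w;  python3 -m handwheel '[{"dp":[0,0,0],"delta_rot":[0,0,0]},{"dp":[0,0,0],"delta_rot":[0,0,0]},{"dp":[0,0,0],"delta_rot":[0,0,0]},{"dp":[0,0,0],"delta_rot":[0,0,0]},{"dp":[0,0,0],"delta_rot":[0,0,0]}]' 0 25; python3 -m handwheel '[{"dp":[0,0,-0.005],"delta_rot":[0,0,0]},{"dp":[0,0,-0.01],"delta_rot":[0,0,0]},{"dp":[0,0,-0.015],"delta_rot":[0,0,0]},{"dp":[0,0,-0.02],"delta_rot":[0,0,0]},{"dp":[0,0,-0.025],"delta_rot":[0,0,0]},{"dp":[0,0,-0.03],"delta_rot":[0,0,0]},{"dp":[0,0,-0.037],"delta_rot":[0,0,0]},{"dp":[0,0,-0.045],"delta_rot":[0,0,0]},{"dp":[0,0,-0.055],"delta_rot":[0,0,0]},{"dp":[0,0,-0.065],"delta_rot":[0,0,0]},{"dp":[0,0,-0.07],"delta_rot":[0,0,0]},{"dp":[0,0,-0.07],"delta_rot":[0,0,0]}]'; python3 - <<'E'
from h import *
fr=grab();cv2.imwrite("pics/l1.png",cv2.resize(fr["scene"]["img"][220:330,230:400],(800,518),interpolation=2))
E
```

```text
grip_width: 0.0296
clock: 32.42
tcp_pos: [0.6718, -0.0822, 0.0152]
orientation: [0.099, 3.14, -0.0]
contact_force: [0.4, -1.5, 0.9]
grip_width: 0.023
gripper_force: 25.4
clock: 33.92
tcp_pos: [0.6721, -0.0822, 0.0858]
orientation: [0.099, 3.139, -0.0]
contact_force: [-0.0, -0.1, -0.1]
grip_width: 0.0231
gripper_force: 25.3
```

View pics/l1.png

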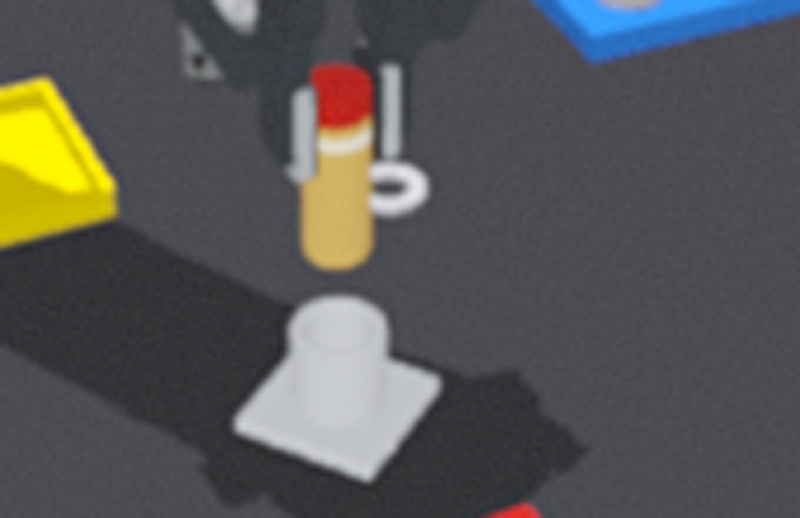

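```bash
python3 d.py .473 -.15 .13 176.4
```

```text
dp [ 0.1939 -0.0801 -0.0147] rot [-0. -0.  0.] alt [-0. -0.  0.] len 0.21 q [ 0.59  0.75 -0.85  1.6   0.62  1.08  1.07] t 34.02 F [0.3 0.3 0.3] w 0.0231
```

The tube is clear of the stand, which is still upright in place at crop (338,390). Carrying the tube to the yellow tray.

```bash
python3 -m handwheel '[{"dp":[0.03,-0.012,-0.01],"delta_rot":[0,0,0]},{"dp":[0.07,-0.03,-0.015],"delta_rot":[0,0,0]},{"dp":[0.115,-0.048,-0.015],"delta_rot":[0,0,0]},{"dp":[0.16,-0.066,-0.015],"delta_rot":[0,0,0]},{"dp":[0.185,-0.076,-0.015],"delta_rot":[0,0,0]},{"dp":[0.194,-0.08,-0.015],"delta_rot":[0,0,0]},{"dp":[0.194,-0.08,-0.015],"delta_rot":[0,0,0]},{"dp":[0.194,-0.08,-0.015],"delta_rot":[0,0,0]},{"dp":[0.194,-0.08,-0.015],"delta_rot":[0,0,0]}]' >/dev/null; python3 d.py .473 -.15 .0435 176.4
```

```text
dp [ 0.0013 -0.001   0.0871] rot [0.001 0.001 0.001] alt [0.001 0.001 0.001] len 0.087 q [ 0.96  0.49 -0.97  2.02  0.52  0.9   1.22] t 35.15 F [-0.  -0.2 -0.1] w 0.0234
```

```bash
python3 -m handwheel '[{"dp":[0.001,-0.001,0.025],"delta_rot":[0,0,0]},{"dp":[0.001,-0.001,0.05],"delta_rot":[0,0,0]},{"dp":[0.001,-0.001,0.07],"delta_rot":[0,0,0]},{"dp":[0.001,-0.001,0.08],"delta_rot":[0,0,0]},{"dp":[0.001,-0.001,0.085],"delta_rot":[0,0,0]},{"dp":[0.001,-0.001,0.085],"delta_rot":[0,0,0]},{"dp":[0.001,-0.001,0.085],"delta_rot":[0,0,0]}]' |grep -E "tcp|cont"; python3 -m handwheel '[{"dp":[0,0,0.001],"delta_rot":[0,0,0]},{"dp":[0,0,0.001],"delta_rot":[0,0,0]}]'|grep -E "tcp|cont";python3 -m handwheel '[{"dp":[0,0,0.001],"delta_rot":[0,0,0]},{"dp":[0,0,0.001],"delta_rot":[0,0,0]}]'
```

```text
tcp_pos: [0.4727, -0.1508, 0.0158]
contact_force: [1.0, 0.1, -0.2]
tcp_pos: [0.4722, -0.1509, 0.0144]
contact_force: [-1.3, -1.0, 0.1]
clock: 36.52
tcp_pos: [0.4721, -0.1508, 0.0132]
orientation: [0.099, 3.14, -0.0]
contact_force: [-0.0, -0.5, -0.4]
grip_width: 0.0234
gripper_force: 25.3
```

```bash
python3 -m handwheel '[{"dp":[0,0,0.001],"delta_rot":[0,0,0]},{"dp":[0,0,0.001],"delta_rot":[0,0,0]}]'|grep -E "tcp|cont"
```

```text
tcp_pos: [0.4725, -0.1508, 0.013]
contact_force: [-3.1, 0.1, 10.5]
```

```bash
python3 -m handwheel '[{"dp":[0,0,-0.001],"delta_rot":[0,0,0]},{"dp":[0,0,-0.001],"delta_rot":[0,0,0]},{"dp":[0,0,-0.001],"delta_rot":[0,0,0]},{"dp":[0,0,-0.001],"delta_rot":[0,0,0]},{"dp":[0,0,-0.001],"delta_rot":[0,0,0]},{"dp":[0,0,-0.02],"delta_rot":[0,0,0]},{"dp":[0,0,-0.05],"delta_rot":[0,0,0]},{"dp":[0,0,-0.1],"delta_rot":[0,0,0]},{"dp":[0,0,-0.15],"delta_rot":[0,0,0]},{"dp":[0,0,-0.17],"delta_rot":[0,0,0]},{"dp":[0,0,-0.17],"delta_rot":[0,0,0]}]' 0.6; python3 d.py .15 -.5 .25 176
```

```text
clock: 38.15
tcp_pos: [0.4726, -0.1512, 0.183]
orientation: [0.1, 3.138, -0.002]
contact_force: [-0.0, -0.1, -0.3]
grip_width: 0.0514
gripper_force: 0.0
dp [ 0.2998 -0.3686 -0.0368] rot [-0.001  0.002  0.006] alt [-0.001  0.002  0.006] len 0.477 q [ 1.06  0.38 -1.06  1.94  0.39  1.04  1.33] t 38.15 F [-0.  -0.1 -0.3] w 0.0514
```

```bash
python3 -m handwheel '[{"dp":[0.03,-0.05,-0.02],"delta_rot":[0,0,0]},{"dp":[0.06,-0.1,-0.03],"delta_rot":[0,0,0]},{"dp":[0.09,-0.15,-0.03],"delta_rot":[0,0,0]},{"dp":[0.12,-0.2,-0.03],"delta_rot":[0,0,0]},{"dp":[0.16,-0.25,-0.03],"delta_rot":[0,0,0]},{"dp":[0.2,-0.3,-0.03],"delta_rot":[0,0,0]},{"dp":[0.25,-0.35,-0.03],"delta_rot":[0,0,0]},{"dp":[0.28,-0.4,-0.03],"delta_rot":[0,0,0]},{"dp":[0.28,-0.4,-0.03],"delta_rot":[0,0,0]},{"dp":[0.28,-0.4,-0.03],"delta_rot":[0,0,0]},{"dp":[0.28,-0.4,-0.03],"delta_rot":[0,0,0]}]'|grep -E "clock|tcp"; python3 - <<'E'
from h import *
fr=grab();cv2.imwrite("pics/fin.png",np.vstack([cv2.resize(fr["top"]["img"][150:310,160:480],(800,300),interpolation=2),cv2.resize(fr["scene"]["img"][180:340,120:520],(800,300),interpolation=2)]))
print(fit(fr,[box(.056,.056,0,.006),cyl(.035,0,.04)],bright,[.6718,-.0818],26),fit(fr,BL,bright,[.4454,-.0129],22),fit(fr,GL,col(90,125),[.5896,-.3416],18,yaws=[0]))
E
```

```text
clock: 39.52
tcp_pos: [0.1691, -0.5307, 0.2116]
(array([ 0.6714, -0.0816,  0.5782]), np.float64(33.1), array([0.06, 0.13])) (array([ 0.4455, -0.0125,  0.8555]), np.float64(49.0), array([0.08, 0.13])) (array([ 0.5897, -0.3416,  0.18  ]), np.float64(10.3), array([0.12, 0.13]))
```

View pics/fin.png

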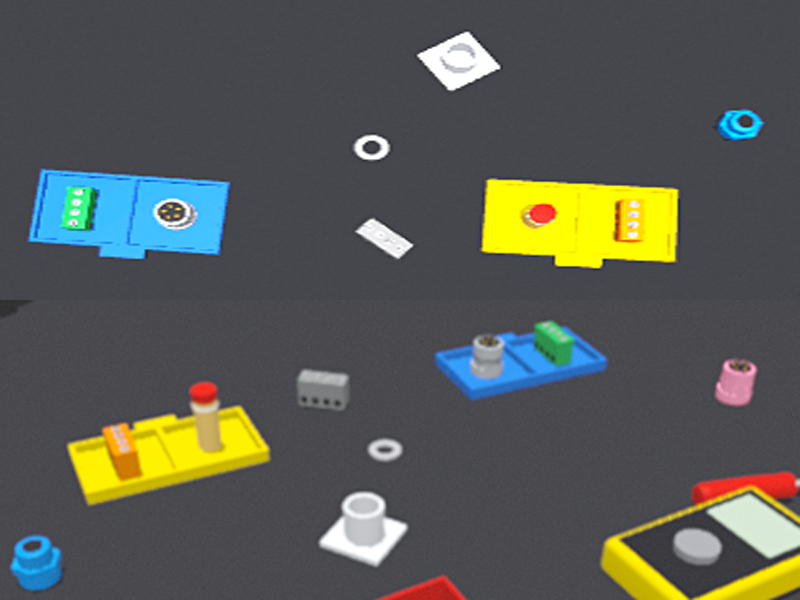

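The picture shows everything in place. Blue tray: green block (78,208), connector (175,213). Yellow tray: tube (540,214), orange block (629,220). All four stand upright, and the fits show the stand, grey block and gland within 0.5 mm of where they began.

```bash
python3 -c "
from bench import r
print(r.hand_in())"
```

```text
the job is handed in; nothing more can be done
None
```

Job handed in at about 40 s: the green block and silver connector are in the blue tray, the orange block and tube in the yellow tray, all upright, and the stand, grey block and gland are where they started.

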